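# Slide a tin under the inspection camera

### The job

Stand the empty open tin upright on the platform of the inspection station's carriage while the carriage is still at the open left end, and let go of it. Then slide the carriage to the right, under the camera head, fully home against its stop, with the tin still standing on it. Do not knock the tin over, and leave the roll of tape, beaker, jar and bottle where they are.

Things in the scene. Friction and masses are not known exactly. Their poses are not given: they have to be found in the camera images.
- tin: empty open-topped white sample tin without a handle, the only one free on the bench: 58 mm diameter, 64 mm high, about 0.04 kg. Origin: centre of its underside; z up. It starts upright on the bench at the left, to the right of the oven.
- station: fixed grey tin inspection station. Origin on the bench below the middle of its guide rods; +y is the open left (loading) end, -y the camera end, +x the back, away from the robot. Base plate x -65 to +80 mm, y -165 to +165, top at z 22; end blocks (x -50 to +50, 18 mm thick at y +-156) up to z 48.
- head_edge (a point): fixed: middle of the lower front edge of the station's camera head, 145 mm above the bench (axes as the station's). The head reaches 60 mm to either side of it in y, 155 mm back (+x) and 90 mm up, so it covers the carriage at the stop: there the tab can only be worked with the tool leaning back toward the robot, about 25 to 40 degrees from vertical.
- carriage (a joint): travel of the carriage along the rods in m: 0 = left end, open; grows toward the station's -y; 0.18 = hard stop under the camera head. Starts at 0 to 0.02. Takes about 3 N to slide (friction 2.5 N plus drag of 8 N per m/s), no spring: stays where it is left.
- platform (a point): centre of the platform floor on the carriage, 50 mm above the bench (moves with the carriage; axes as the station's). The floor is 88 x 88 mm inside a rim 4 mm high and 4 mm thick. At the left end nothing is above it.
- grip (a point): point in the carriage's front tab, 74 mm above the bench, 90 mm in front (-x) of the platform centre (axes as the station's). The tab is an upright steel plate 12 mm thick along y, reaching 12 mm in front of this point, 24 mm behind, 30 mm below and 22 mm above it; pinch it across the 12 mm. At the stop the head's front edge is 12 mm behind and 71 mm above.
- tape: bystander: roll of masking tape lying flat, 80 mm diameter, 19 mm high, origin under its centre
- beaker: bystander: small clear beaker, 56 x 62 mm, 62 mm high, origin under its centre
- jar: bystander: lidded jar, 51 mm diameter, 70 mm high, origin under its centre
- bottle: bystander: amber bottle, 68 mm diameter, 186 mm high, origin under its centre
Not all that is in view belongs to the job. What is shaped like the tin but blue is not meant.

How it is judged:
On the way, in this order (a step that is already met when the one before it is completed fails the run):
1. the tin stands released on the platform while the carriage is at the left end (less than 60 mm travelled) (x of tin in the frame of platform between -0.022 and 0.022 m and y of tin in the frame of platform between -0.022 and 0.022 m and z of tin in the frame of platform between -0.004 and 0.005 m and angle between tin's own z axis and vertical below 0.08 rad and value of joint carriage below 0.06 m and contact force between tin and the fingers below 0.1 N), for 0.2 s.
2. the carriage is home at its stop with the tin standing on it (x of tin in the frame of platform between -0.022 and 0.022 m and y of tin in the frame of platform between -0.022 and 0.022 m and z of tin in the frame of platform between -0.004 and 0.005 m and angle between tin's own z axis and vertical below 0.08 rad and value of joint carriage above 0.175 m), for 0.2 s.
At the end, for the whole second after the job is handed in: The carriage is within 5 mm of its stop under the camera head and the tin stands upright (within 0.08 rad) and at rest on the platform floor inside the rim (within 22 mm of its centre along either axis) (all of step 2 and linear speed of tin below 0.01 m/s); the robot touches nothing.
It fails at once if the tin is knocked over (angle between tin's own z axis and vertical above 0.6 rad).
It fails at once if the roll of masking tape is moved by more than 30 mm (distance of tape from where it was at the start of the episode above 0.03 m).
It fails at once if the small beaker is moved by more than 30 mm (distance of beaker from where it was at the start of the episode above 0.03 m).
It fails at once if the lidded jar is moved by more than 30 mm (distance of jar from where it was at the start of the episode above 0.03 m).
It fails at once if the amber bottle is moved by more than 30 mm (distance of bottle from where it was at the start of the episode above 0.03 m).
It also fails if it takes over 61 s, if anything falls off the work surface, if the arm or the gripper's body presses on something with over 40 N, if the wrist force passes 120 N, or if a joint passes its speed limit or range.

### The arm

A 6-joint arm with a two-finger parallel gripper is mounted at the origin on a cart in front of the work surface, level with it; the furniture and walls round the work are solid. World frame = base frame: x ahead of the robot, y to its left, z up, the work surface at z = 0. Lengths are in m, angles in rad, forces in N, time in s.
With the tool pointing down it reaches from about 0.3 to 0.775 m from the base axis. Payload 14.6 kg.
Tool frame: the origin (TCP) lies at the very end of the fingers, on their centre line; the grasp point (between the pads) lies 19 mm behind it; z points along the fingers, y is the line along which they close (so a half turn about z gives the same grasp; the last joint's range is limited). The gripper opens to 94 mm and grips with 3 to 60 N. Pads are 16 mm wide; open, the fingers measure 119 mm over their backs; the gripper's body (75 mm by 177 mm) begins 78 mm behind the grasp point.
Start: joints at [1.228, 0.3, 1.521, -0, 1.321, -0.067], TCP at [0.15, 0.529, 0.205] pointing down, gripper open.
Joint ranges: [-3.03, 3.03], [-0.79, 2.21], [0.23, 2.52], [-1.04, 4.18], [0, 3.07], [-2.55, 2.55]. Speed limits (rad/s): [2.22, 2.22, 2.57, 3.14, 3.14, 3.14].

### API

Orientations are given as [roll, pitch, yaw] about the fixed x, y, z axes, in that order (R = Rz(yaw) Ry(pitch) Rx(roll)).
In Python, from station import * gives the robot as it stands.
- The arm moves only by the tool jog_arm, never from a script. Its argument "rows" is a list of rows, each a list of 3 entries, a list of its own where there are three numbers: the shift along the tool's x, y, z in m, then the turn about the tool's z in degrees, then the finger opening in m, from 0 to 0.094. A call has 1 to 12 rows; each row shifts and turns the commanded pose from where the row before left it, along the tool's axes as they then stand; what a row does not reach is not made up. A row lasts 1/12 s, in which the tool goes at most 41.7 mm and 7.16 degrees, less where a joint would pass 70% of its speed; a pose out of reach is approached as far as the arm can. A call is refused whole if a number of a shift passes 0.0417 or a number of a turn 7.16, either way. A call with a gripper value outside its range is refused whole. The fingers move at their own pace and stop on an object; "squeeze" is the grip in N (left out, the last holds). Time passes only in rows, so rows that do not move let the fingers close. It gives the time, the measured TCP pose, the force, the opening and the grip force at its end, in the units of the state.
- get_obs(): the state, without advancing time (a new reading comes with each control period).
- camera(name): name is "side" or "top" or "wrist"; returns a dict with "image" (480x640x3 uint8, red, green, blue), "range_z" (480x640 float32, m along the optical axis (not along the pixel's ray), 0 where there is no reading), "K" (3x3 intrinsics, pixels), "k1" (the pictures are not rectified: a ray, as slopes to the right and down, at radius r is drawn at 1 + k1 r^2 times it, then the intrinsics apply), "world_from_camera" (4x4, takes a point from camera to world coordinates); the wrist camera has in their place "T_tool_cam" (4x4, takes a point from camera to tool coordinates, whose origin is the TCP and whose axes are the flange's). Camera axes: x right, y up, looking along -z (the intrinsics and any distortion apply to the point x, -y, -z); pixel columns grow to the right and rows downward; lengths in m; the calibration is good to about 2 mm. A picture is of the moment at which its call begins: read the wrist's pose just before it.
- hand_in(): hands the job in; it is judged then, once.
Trained networks look in a picture, given as the dict that the camera call returned (one of the last four; its "shot" number tells which), for a name from the list of things; names that differ only in an ending like _2 or _b are one class to them, and where a whole thing is asked for, a point or a joint stands for the part that bears it (a point fixed in the world has none). Each returns a list of dicts, best first, with "p" (0 to 1); they miss things now and then, are a little off and sometimes report something else, mostly with a low value. They report only what shows in the picture. A call takes as long as a camera call. They do not tell look-alikes from the thing itself.
- search_frame(label, picture): "at" ([column, row] as shares, 0 to 1, of the picture: columns of its width, rows of its height, amid what is visible of it).
- spot_point(label, picture): "at" ([column, row] as shares, 0 to 1, of the picture: columns of its width, rows of its height: a listed point, or the origin of a listed thing).
The state is a dict: "time_s": time; "qpos": joint angles; "joint_vel": joint speeds; "tau": joint torques, N m; "ee_pos": TCP position; "eef_rot": TCP orientation; "force": force on the tool from outside, world axes, zero at the start; "moment": the same for the moment, N m; "grip_width": finger opening in m; "grip_force": force on a finger pad.
Only numpy, scipy, OpenCV 4.12 (cv2) and the standard library are available. Lean on these libraries where they do the work, as an engineer would, in place of code of your own. Each camera call takes 0.05 s, during which the arm holds its last target. There are 200 camera calls.

## Working session

There is one attempt and no reset: what is moved stays moved. The work goes in short steps, Python scripts to look and compute and a tool call to move; the robot and the scene stay as the last step left them, time stands still between calls to the robot, and variables do not carry over. Pictures are saved under pics/ and viewed, at most 10 in all, crops included, and the job is handed in when it is done.

Besides the shell and the picture viewer there is one more tool, called after "Request:" as name(argument=value, ...), one argument or row to a line, values as JSON. jog_arm: Moves the arm, as the interface text tells. Its arguments: {"type":"object","properties":{"rows":{"type":"array","items":{"type":"array"}},"squeeze":{"type":"number"}},"required":["rows"]}

```bash
mkdir -p pics
cat > h.py <<'E'
from station import *
import numpy as np, cv2
from scipy.spatial.transform import Rotation as Rn
def Twc(c,o):
    if 'world_from_camera' in c: return np.array(c['world_from_camera'])
    T=np.eye(4);T[:3,:3]=Rn.from_euler('xyz',o['eef_rot']).as_matrix();T[:3,3]=o['ee_pos']
    return T@np.array(c['T_tool_cam'])
def ray(c,T,u,v):
    K=np.array(c['K']);a=np.array([(u-K[0,2])/K[0,0],(v-K[1,2])/K[1,1]]);s=a.copy()
    for _ in range(20): s=a/(1+c['k1']*(s@s))
    d=np.array([s[0],-s[1],-1.]);return T[:3,3],T[:3,:3]@d
def atz(c,T,u,v,z):
    o,d=ray(c,T,u,v);return o+d*(z-o[2])/d[2]
def depth(c,T,u,v):
    r=c['range_z'][int(v),int(u)];o,d=ray(c,T,u,v);return o+d*r if r>0 else None
Z=dict(tin=0,carriage=.05,platform=.05,grip=.074,head_edge=.145,station=0,tape=0,beaker=0,jar=0,bottle=0)
def save(c,n): cv2.imwrite('pics/'+n+'.png',np.ascontiguousarray(c['image'][:,:,::-1]))
def find(c,T,l,k=3):
    for r in spot_point(l,c)[:k]:
        u,v=r['at'][0]*640,r['at'][1]*480
        print(l,'p%.2f'%r['p'],'px',round(u),round(v),'atz',atz(c,T,u,v,Z[l]).round(4))
E
python3 - <<'E'
from h import *
o=get_obs();print(o)
for n in ('top','side'):
    c=camera(n);T=Twc(c,o);save(c,n+'0');print(n,T.round(3).tolist())
    for l in Z: find(c,T,l)
E
```

```text
{'time_s': 0.0, 'qpos': array([ 1.22838258e+00,  3.00489796e-01,  1.52159667e+00, -1.04746992e-05,
        1.32070278e+00, -6.66260570e-02]), 'joint_vel': array([ 0.000555  ,  0.00062414, -0.00026042,  0.00020712,  0.00024029,
        0.00096678]), 'tau': array([-2.26513730e-03, -5.31800616e+01, -3.52731764e+01,  7.07883853e-02,
        2.44493445e-02, -5.24157784e-06]), 'ee_pos': array([0.1496958 , 0.5289548 , 0.20486949]), 'eef_rot': array([-3.14039804e+00, -6.95419410e-05,  2.86580752e+00]), 'force': array([-0.44474502,  0.72530978, -0.09421308]), 'moment': array([0.04072128, 0.03534144, 0.03892734]), 'grip_force': 0.0, 'grip_width': 0.09421223946994617}
top [[-0.012, 0.996, -0.09, 0.441], [-1.0, -0.011, 0.006, -0.057], [0.005, 0.09, 0.996, 1.496], [0.0, 0.0, 0.0, 1.0]]
tin p0.75 px 237 229 atz [0.6135 0.169  0.    ]
tin p0.73 px 211 314 atz [0.3996 0.2351 0.    ]
tin p0.70 px 207 270 atz [0.5109 0.2436 0.    ]Traceback (most recent call last):
  File "<stdin>", line 5, in <module>
  File "h.py", line 19, in find
    for r in spot_point(l,c)[:k]:
             ~~~~~~~~~~^^^^^
ValueError: it knows: beaker, bottle, grip, head_edge, jar, platform, station, tape, tin
```

```bash
sed -i 's/carriage=.05,//' h.py
python3 - <<'E'
from h import *
o=get_obs()
for n in ('top','side'):
    c=camera(n);T=Twc(c,o);save(c,n+'0');print(n,T.round(3).tolist())
    for l in Z: find(c,T,l,4 if l=='tin' else 2)
E
```

```text
top [[-0.012, 0.996, -0.09, 0.441], [-1.0, -0.011, 0.006, -0.057], [0.005, 0.09, 0.996, 1.496], [0.0, 0.0, 0.0, 1.0]]
tin p0.90 px 207 275 atz [0.4987 0.245  0.    ]
tin p0.88 px 209 317 atz [0.3931 0.2386 0.    ]
tin p0.66 px 238 229 atz [0.6115 0.1677 0.    ]
platform p0.78 px 309 222 atz [ 0.6208 -0.0135  0.05  ]
grip p0.82 px 309 256 atz [ 0.5367 -0.0132  0.074 ]
head_edge p0.89 px 383 241 atz [ 0.5659 -0.1837  0.145 ]
station p0.68 px 345 220 atz [ 0.6323 -0.1036  0.    ]
tape p0.71 px 262 293 atz [0.4529 0.1067 0.    ]
beaker p0.76 px 464 318 atz [ 0.3817 -0.3973  0.    ]
jar p0.92 px 453 186 atz [ 0.7181 -0.3789  0.    ]
bottle p0.67 px 197 196 atz [0.6983 0.2712 0.    ]
bottle p0.46 px 258 295 atz [0.4475 0.117  0.    ]
side [[-0.963, -0.231, 0.137, 0.727], [0.268, -0.846, 0.461, 0.503], [0.01, 0.481, 0.877, 1.146], [0.0, 0.0, 0.0, 1.0]]
tin p0.80 px 415 359 atz [0.394  0.2385 0.    ]
tin p0.79 px 365 377 atz [0.5201 0.2485 0.    ]
tin p0.65 px 321 356 atz [0.6019 0.1724 0.    ]
platform p0.56 px 295 282 atz [ 0.618  -0.0019  0.05  ]
grip p0.69 px 327 263 atz [ 0.5357 -0.0184  0.074 ]
station p0.92 px 278 259 atz [ 0.6361 -0.0994  0.    ]
tape p0.95 px 371 316 atz [0.4597 0.1108 0.    ]
beaker p0.75 px 340 150 atz [ 0.3805 -0.3951  0.    ]
jar p0.51 px 230 179 atz [ 0.7059 -0.3786  0.    ]
```

View pics/top0.png

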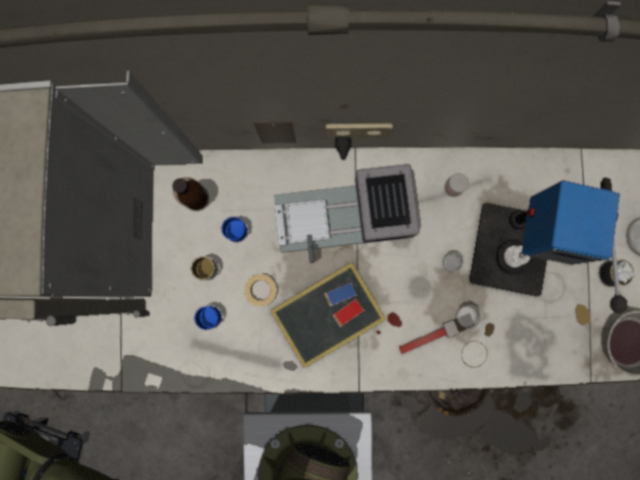

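View pics/side0.png

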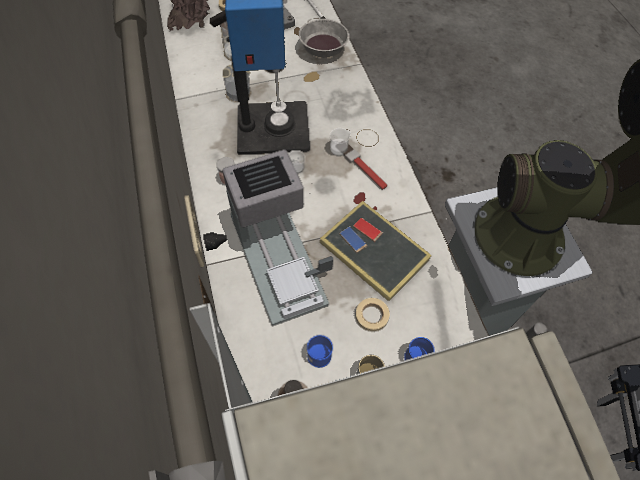

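Candidates for the tin in the top picture: blue can at (236,229), blue can at (208,317), and the non-blue one with a tan inside at (205,267). I choose (205,267) and check it in a crop.

Run:
```python
from h import *
o=get_obs();c=camera('top');T=Twc(c,o)
im=np.ascontiguousarray(c['image'][:,:,::-1])
a=im[175:345,130:420];cv2.imwrite('pics/crop.png',cv2.resize(a,None,fx=2.7,fy=2.7,interpolation=cv2.INTER_CUBIC))
# point clouds by height
P={}
v,u=np.mgrid[170:345,100:430]
pts=np.array([[uu,vv,*depth(c,T,uu,vv)] for uu,vv in zip(u.ravel(),v.ravel()) if c['range_z'][vv,uu]>0])
w=pts[:,2:]
def box(n,m):
    q=pts[m]
    if len(q)<4: print(n,len(q));return
    (cx,cy),s,ang=cv2.minAreaRect(q[:,2:4].astype(np.float32));print(n,len(q),'rect',round(cx,4),round(cy,4),np.round(s,3),round(ang,1),'z',np.percentile(q[:,4],[5,50,95]).round(3),'min',q[:,2:4].min(0).round(3),q[:,2:4].max(0).round(3))
near=lambda x,y,r:np.hypot(w[:,0]-x,w[:,1]-y)<r
box('tin rim',near(.5,.245,.055)&(w[:,2]>.045)&(w[:,2]<.09))
box('blue1',near(.615,.168,.05)&(w[:,2]>.045)&(w[:,2]<.09))
box('blue2',near(.394,.238,.05)&(w[:,2]>.045)&(w[:,2]<.09))
box('head',near(.65,-.2,.2)&(w[:,2]>.21)&(w[:,2]<.27))
box('oven',(w[:,1]>.28)&(w[:,2]>.06)&(w[:,0]<.66))
box('platform',near(.62,-.01,.09)&(w[:,2]>.04)&(w[:,2]<.062))
box('tab',near(.53,-.012,.05)&(w[:,2]>.08))
box('bottle',near(.7,.27,.1)&(w[:,2]>.1)&(w[:,2]<.25))
```

```text
tin rim 107 rect 0.5134 0.2447 [0.055 0.056] 88.8 z [0.047 0.062 0.068] min [0.486 0.217] [0.541 0.272]
blue1 119 rect 0.6084 0.1707 [0.057 0.056] 29.1 z [0.047 0.062 0.069] min [0.581 0.142] [0.638 0.199]
blue2 121 rect 0.3935 0.2355 [0.055 0.057] 0.5 z [0.046 0.061 0.069] min [0.366 0.207] [0.421 0.264]
head 3859 rect 0.6413 -0.1874 [0.155 0.121] 6.1 z [0.226 0.232 0.237] min [ 0.56  -0.255] [ 0.712 -0.12 ]
oven 5669 rect 0.5378 0.3738 [0.095 0.291] 70.5 z [0.081 0.24  0.368] min [0.397 0.281] [0.66  0.458]
platform 1902 rect 0.6173 -0.0136 [0.114 0.157] 5.1 z [0.044 0.051 0.057] min [ 0.561 -0.094] [0.676 0.069]
tab 71 rect 0.5406 -0.0196 [0.034 0.012] 5.9 z [0.09  0.096 0.101] min [ 0.524 -0.026] [ 0.557 -0.012]
bottle 709 rect 0.6879 0.2679 [0.058 0.067] 60.7 z [0.111 0.14  0.189] min [0.657 0.237] [0.725 0.302]
```

View pics/crop.png

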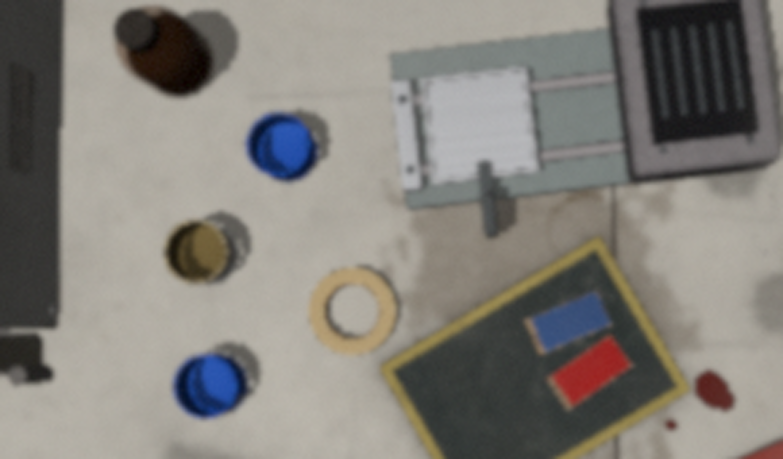

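The choice holds. In the crop, the tin at (200,250) has a plain tan metal inside, unlike the two blue cans at (283,146) and (210,384). The depth rim puts it at (0.513, 0.245), 56 mm wide and 62 mm high, which fits. The station yaw is about 5.9°.

```bash
cat > plan.py <<'E'
from h import *
import json
def plan(wps,start=None,step=.04,turn=7.1):
    """wps: (xyz, yaw_deg or None); rows in tool axes, rounded, simulated"""
    o=get_obs();p=np.array(o['ee_pos']);R=Rn.from_euler('xyz',o['eef_rot']).as_matrix();rows=[]
    for q,yaw in wps:
        q=np.array(q,float)
        cy=np.degrees(np.arctan2(R[1,0],R[0,0]))
        da=0 if yaw is None else -((yaw-cy+180)%360-180)
        n=max(1,int(np.ceil(np.linalg.norm(q-p)/step)),int(np.ceil(abs(da)/turn)))
        for i in range(n):
            s=(R.T@((q-p)/(n-i))).round(3);t=round(da/n,1)
            rows.append([s.tolist(),t]);p=p+R@s;R=R@Rn.from_euler('z',t,degrees=True).as_matrix()
    for i in range(0,len(rows),12): print(json.dumps(rows[i:i+12]))
    print(p.round(4),len(rows))
E
python3 - <<'E'
from plan import *
plan([((.20,.36,.205),None),((.40,.20,.205),120),((.513,.245,.205),90)])
E
```

```text
[[[-0.019, -0.03, 0.0], 0.0], [[-0.019, -0.03, 0.0], 0.0], [[-0.019, -0.03, 0.0], 0.0], [[-0.019, -0.03, 0.0], 0.0], [[-0.018, -0.029, 0.0], 0.0], [[-0.034, -0.014, 0.0], 6.3], [[-0.035, -0.01, 0.0], 6.3], [[-0.036, -0.007, 0.0], 6.3], [[-0.037, -0.003, 0.0], 6.3], [[-0.036, 0.002, 0.0], 6.3], [[-0.036, 0.005, 0.0], 6.3], [[-0.036, 0.01, 0.0], 6.3]]
[[[-0.004, 0.024, 0.0], 6.0], [[-0.001, 0.024, 0.0], 6.0], [[0.002, 0.024, 0.0], 6.0], [[0.004, 0.024, 0.0], 6.0], [[0.007, 0.024, 0.0], 6.0]]
[0.5133 0.2453 0.2054] 17
```

Request:
jog_arm(
  rows=[
    [[-0.019, -0.03, 0], 0, 0.094],
    [[-0.019, -0.03, 0], 0, 0.094],
    [[-0.019, -0.03, 0], 0, 0.094],
    [[-0.019, -0.03, 0], 0, 0.094],
    [[-0.018, -0.029, 0], 0, 0.094],
    [[-0.034, -0.014, 0], 6.3, 0.094],
    [[-0.035, -0.01, 0], 6.3, 0.094],
    [[-0.036, -0.007, 0], 6.3, 0.094],
    [[-0.037, -0.003, 0], 6.3, 0.094],
    [[-0.036, 0.002, 0], 6.3, 0.094],
    [[-0.036, 0.005, 0], 6.3, 0.094],
    [[-0.036, 0.01, 0], 6.3, 0.094],
  ],
)

```text
time_s: 2.15
ee_pos: [0.4014, 0.1986, 0.2057]
eef_rot: [3.141, 0.0, 2.091]
force: [0.4, 1.3, 0.4]
grip_width: 0.0939
grip_force: 0.0
```

Request:
jog_arm(
  rows=[
    [[-0.004, 0.024, 0], 6.0, 0.094],
    [[-0.001, 0.024, 0], 6.0, 0.094],
    [[0.002, 0.024, 0], 6.0, 0.094],
    [[0.004, 0.024, 0], 6.0, 0.094],
    [[0.007, 0.024, 0], 6.0, 0.094],
    [[0, 0, 0], 0, 0.094],
    [[0, 0, 0], 0, 0.094],
  ],
)

```text
time_s: 2.73
ee_pos: [0.5135, 0.2454, 0.2047]
eef_rot: [-3.14, 0.0, 1.573]
force: [-0.8, -0.5, 0.2]
grip_width: 0.0937
grip_force: 0.0
```

Run:
```python
from h import *
o=get_obs();c=camera('wrist');T=Twc(c,o);save(c,'w1')
print(o['ee_pos'],o['eef_rot'],o['qpos'].round(3),T.round(3).tolist())
find(c,T,'tin')
v,u=np.mgrid[0:480:3,0:640:3]
w=np.array([[a,b,*depth(c,T,a,b)] for a,b in zip(u.ravel(),v.ravel()) if c['range_z'][b,a]>0])
m=(np.hypot(w[:,2]-.513,w[:,3]-.245)<.05)&(w[:,4]>.056)&(w[:,4]<.075)
q=w[m];print(len(q),cv2.minEnclosingCircle(q[:,2:4].astype(np.float32)),np.median(q[:,4]))
m=(w[:,3]>.27)&(w[:,4]>.08);q=w[m]
if len(q): print('oven min y',q[:,3].min(), q[q[:,3].argmin()])
```

```text
[0.5135019  0.24538689 0.20465078] [-3.14045874e+00  4.44005787e-04  1.57328384e+00] [0.381 0.344 1.465 0.    1.334 0.379] [[1.0, -0.003, -0.0, 0.514], [0.003, 0.97, 0.243, 0.316], [-0.0, -0.243, 0.97, 0.384], [0.0, 0.0, 0.0, 1.0]]
tin p0.86 px 191 213 atz [0.3924 0.2373 0.    ]
tin p0.76 px 320 201 atz [0.5094 0.2489 0.    ]
tin p0.56 px 422 282 atz [0.6057 0.1706 0.    ]
93 ((0.5121914744377136, 0.24574197828769684), 0.028790900483727455) 0.06331592609763842
oven min y 0.2700004828958388 [6.09000000e+02 4.08000000e+02 5.61502591e-01 2.70000483e-01
 3.20925201e-01]
```

View pics/w1.png

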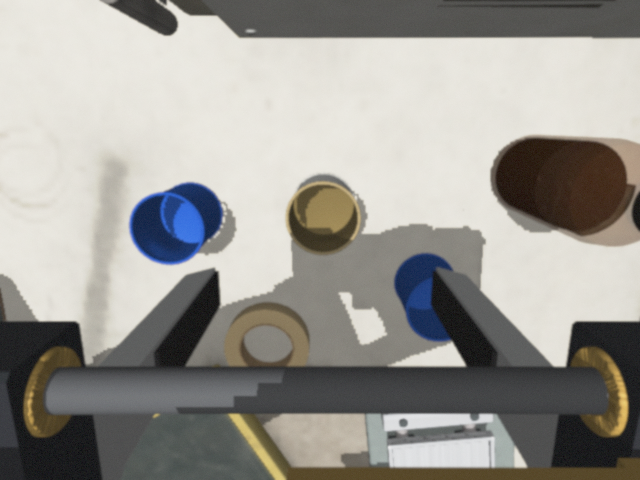

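The picture shows the free tin at (323,215), tan/gold and centred between the fingers. Blue cans are at (170,228) and (428,295), and the oven edge is at the top. I'll check the oven clearance and plan the descent.

Run:
```python
from plan import *
o=get_obs();c=camera('wrist');T=Twc(c,o)
for u,v in((300,10),(300,30),(500,30),(165,25)): print(u,v,depth(c,T,u,v))
plan([((.5125,.2457,.032),90)])
```

```text
300 10 [0.49828158 0.38022075 0.10843519]
300 30 [0.49515553 0.38025963 0.0533384 ]
500 30 [0.63692061 0.38062121 0.05306983]
165 25 [0.40953087 0.37724528 0.08156697]
[[[0.0, -0.0, 0.035], 0.0], [[0.0, -0.0, 0.035], 0.0], [[0.0, -0.0, 0.035], 0.0], [[0.0, -0.0, 0.034], 0.0], [[0.001, -0.0, 0.035], 0.0]]
[0.5127 0.2461 0.0316] 5
```

Request:
jog_arm(
  rows=[
    [[0, 0, 0.035], 0, 0.094],
    [[0, 0, 0.035], 0, 0.094],
    [[0, 0, 0.035], 0, 0.094],
    [[0, -0.001, 0.035], 0, 0.094],
    [[0, 0, 0.033], 0, 0.094],
    [[0, 0, 0], 0, 0.094],
    [[0, 0, 0], 0, 0.05],
    [[0, 0, 0], 0, 0.05],
    [[0, 0, 0], 0, 0.05],
    [[0, 0, 0], 0, 0.05],
    [[0, 0, 0], 0, 0.05],
    [[0, 0, 0], 0, 0.05],
  ],
  squeeze=8,
)

```text
time_s: 3.88
ee_pos: [0.5126, 0.2454, 0.0333]
eef_rot: [3.14, -0.0, 1.573]
force: [-1.1, 0.5, 0.3]
grip_width: 0.0577
grip_force: 0.3
```

Run:
```python
from plan import *
o=get_obs();print(o['ee_pos'],o['grip_width'],o['grip_force'])
yw=np.radians(5.9);ys=np.array([-np.sin(yw),np.cos(yw)]);xs=np.array([np.cos(yw),np.sin(yw)])
c=camera('top');T=Twc(c,o)
v,u=np.mgrid[170:345,240:430]
w=np.array([depth(c,T,a,b) for a,b in zip(u.ravel(),v.ravel()) if c['range_z'][b,a]>0])
m=(np.hypot(w[:,0]-.62,w[:,1]+.01)<.085)&(w[:,2]>.049)&(w[:,2]<.062)
q=w[m];a=q[:,:2]@xs;b=q[:,:2]@ys
print('plat x',np.percentile(a,[0,1,50,99,100]).round(4),'y',np.percentile(b,[0,1,50,99,100]).round(4))
m=(np.hypot(w[:,0]-.53,w[:,1]+.015)<.06)&(w[:,2]>.085);q=w[m];a=q[:,:2]@xs;b=q[:,:2]@ys
print('tab x',a.min(),a.max(),'y',b.min(),b.max(),np.median(b))
m=(np.hypot(w[:,0]-.65,w[:,1]+.2)<.2)&(w[:,2]>.225)&(w[:,2]<.27);q=w[m];a=q[:,:2]@xs;b=q[:,:2]@ys
print('head x',np.percentile(a,[1,99]),'y',np.percentile(b,[1,99]))
```

```text
[0.51258421 0.24544476 0.03334302] 0.057699920496234194 0.27463127181363234
plat x [0.5557 0.5661 0.6184 0.6675 0.6696] y [-0.1224 -0.12   -0.0686 -0.0012  0.0003]
tab x 0.5191932129611891 0.552544406104155 y -0.08105778558404278 -0.06913867913580966 -0.0746149828862284
head x [0.54498264 0.68954228] y [-0.31026637 -0.19347667]
```

Run:
```python
from plan import *
plan([((.5126,.2454,.15),None),((.622,-.011,.15),95.9),((.622,-.011,.086),None)])
```

```text
[[[0.0, 0.0, -0.039], 0.0], [[0.0, 0.0, -0.039], 0.0], [[0.0, 0.0, -0.039], 0.0], [[-0.037, 0.016, 0.0], -0.8], [[-0.037, 0.015, 0.0], -0.8], [[-0.037, 0.015, 0.0], -0.8], [[-0.037, 0.014, 0.0], -0.8], [[-0.037, 0.013, 0.0], -0.8], [[-0.038, 0.013, 0.0], -0.8], [[-0.038, 0.012, 0.0], -0.8], [[0.0, 0.0, 0.032], 0.0], [[0.0, 0.0, 0.032], 0.0]]
[ 0.6217 -0.0112  0.0862] 12
```

Request:
jog_arm(
  rows=[
    [[0, 0, 0], 0, 0.05],
    [[0, 0, -0.02], 0, 0.05],
    [[0, 0, -0.03], 0, 0.05],
    [[0, 0, -0.035], 0, 0.05],
    [[0, 0, -0.032], 0, 0.05],
    [[0, 0, 0], 0, 0.05],
  ],
  squeeze=12,
)

```text
time_s: 4.43
ee_pos: [0.5145, 0.2462, 0.1561]
eef_rot: [3.133, -0.004, 1.573]
force: [-0.4, 0.8, -0.1]
grip_width: 0.0566
grip_force: 12.0
```

Request:
jog_arm(
  rows=[
    [[-0.02, 0.008, 0], -0.8, 0.05],
    [[-0.037, 0.015, 0], -0.8, 0.05],
    [[-0.037, 0.015, 0], -0.8, 0.05],
    [[-0.037, 0.015, 0], -0.8, 0.05],
    [[-0.037, 0.014, 0], -0.8, 0.05],
    [[-0.037, 0.013, 0], -0.8, 0.05],
    [[-0.038, 0.012, 0], -0.8, 0.05],
    [[-0.018, 0.006, 0], -0.2, 0.05],
    [[0, 0, 0], 0, 0.05],
    [[0, 0, 0], 0, 0.05],
  ],
)

```text
time_s: 5.27
ee_pos: [0.6231, -0.0112, 0.1487]
eef_rot: [-3.141, -0.0, 1.672]
force: [-0.8, 0.6, -0.7]
grip_width: 0.0567
grip_force: 12.0
```

Run:
```python
from plan import *
o=get_obs();print(o['ee_pos'],o['eef_rot'],o['grip_width'],o['grip_force'])
c=camera('side');T=Twc(c,o);im=c['image'][200:340,220:420,::-1]
cv2.imwrite('pics/s2.png',cv2.resize(np.ascontiguousarray(im),None,fx=4,fy=4))
find(c,T,'platform')
c=camera('wrist');T=Twc(c,o)
find(c,T,'platform');find(c,T,'grip')
plan([((.622,-.011,.086),None)])
```

```text
[ 0.62310449 -0.01120328  0.14873261] [-3.14070092e+00 -2.66743799e-04  1.67196947e+00] 0.05665133447832111 12.000016354577383
platform p0.66 px 294 283 atz [ 6.209e-01 -2.000e-04  5.000e-02]
grip p0.94 px 181 242 atz [ 0.536  -0.0196  0.074 ]
grip p0.62 px 322 263 atz [ 0.6233 -0.0241  0.074 ]
[[[-0.001, -0.001, 0.032], 0.0], [[-0.001, -0.0, 0.032], 0.0]]
[ 0.6222 -0.0114  0.0856] 2
```

View pics/s2.png

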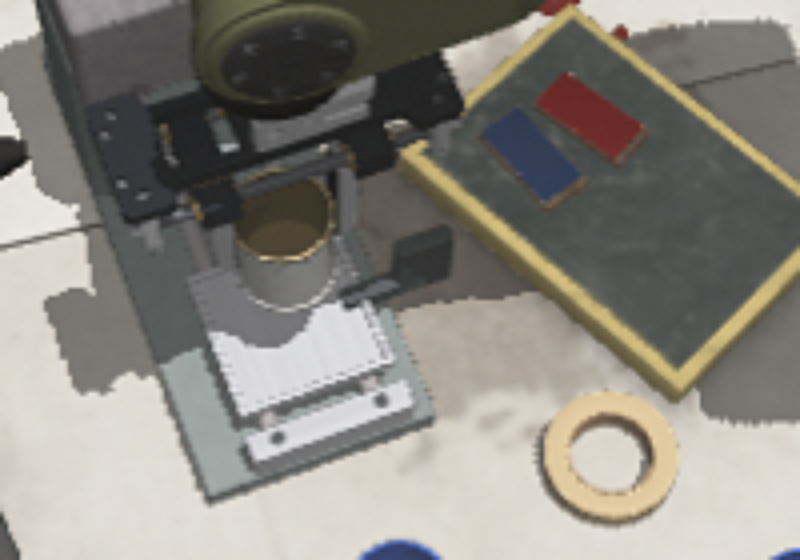

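The tin is white outside and held level at crop (285,240), above the platform. I'll lower it and release.

Request:
jog_arm(
  rows=[
    [[-0.001, -0.001, 0.03], 0, 0.05],
    [[0, 0, 0.025], 0, 0.05],
    [[0, 0, 0.008], 0, 0.05],
    [[0, 0, 0], 0, 0.05],
    [[0, 0, 0.002], 0, 0.05],
    [[0, 0, 0], 0, 0.05],
  ],
)

```text
time_s: 6.02
ee_pos: [0.623, -0.0114, 0.0856]
eef_rot: [3.14, 0.0, 1.674]
force: [-0.4, 0.0, -0.1]
grip_width: 0.057
grip_force: 12.0
```

Request:
jog_arm(
  rows=[
    [[0, 0, 0.002], 0, 0.05],
    [[0, 0, 0], 0, 0.06],
    [[0, 0, 0], 0, 0.074],
    [[0, 0, 0], 0, 0.074],
    [[0, 0, 0], 0, 0.074],
    [[0, 0, -0.02], 0, 0.074],
    [[0, 0, -0.03], 0, 0.074],
    [[0, 0, -0.04], 0, 0.074],
    [[0, 0, -0.04], 0, 0.074],
    [[0, 0, 0], 0, 0.074],
  ],
)

```text
time_s: 6.85
ee_pos: [0.6246, -0.0118, 0.2213]
eef_rot: [3.13, 0.002, 1.674]
force: [0.4, 0.1, 0.8]
grip_width: 0.0737
grip_force: 0.0
```

Run:
```python
from h import *
o=get_obs();print(o['ee_pos'],o['eef_rot'],o['qpos'].round(3))
c=camera('wrist');T=Twc(c,o);save(c,'w3')
find(c,T,'grip')
v,u=np.mgrid[0:480:2,0:640:2]
w=np.array([depth(c,T,a,b) for a,b in zip(u.ravel(),v.ravel()) if c['range_z'][b,a]>0])
m=(np.hypot(w[:,0]-.622,w[:,1]+.011)<.05)&(w[:,2]>.106)&(w[:,2]<.122);q=w[m]
print(len(q),cv2.minEnclosingCircle(q[:,:2].astype(np.float32)),np.median(q[:,2]))
```

```text
[ 0.62464954 -0.01178039  0.22125281] [3.12977460e+00 2.09094337e-03 1.67374474e+00] [-0.078  0.451  1.278  0.     1.4   -0.18 ]
grip p0.78 px 207 214 atz [ 0.5365 -0.0181  0.074 ]
258 ((0.6230782270431519, -0.011355381458997726), 0.02897958643734455) 0.11327834578700821
```

View pics/w3.png

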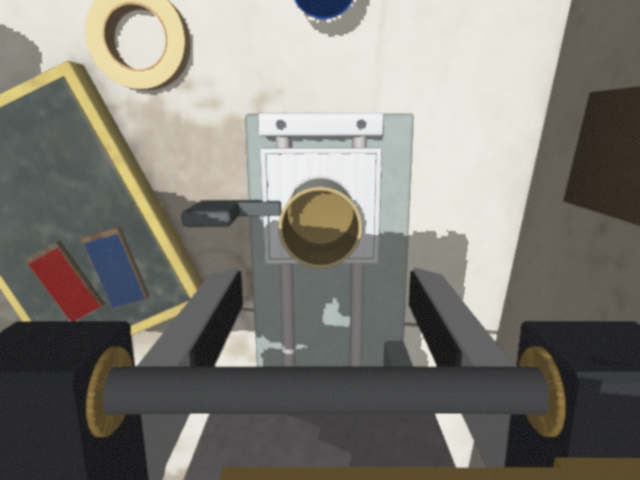

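The tin stands on the platform with its rim at (320,227). I'll check its centring against the rim corners at (264,151) and (380,262).

Run:
```python
from h import *
o=get_obs();c=camera('wrist');T=Twc(c,o)
P=np.array([atz(c,T,u,v,.054)[:2] for u,v in((263,150),(380,150),(380,262),(266,262))]);print(P.round(4),P.mean(0))
print([np.linalg.norm(P[i]-P[i-1]).round(3) for i in range(4)])
yw=np.radians(5.9);Rs=np.array([[np.cos(yw),np.sin(yw)],[-np.sin(yw),np.cos(yw)]])
print('tin-platform in station',Rs@(np.array([.6231,-.0114])-P.mean(0)))
```

```text
[[ 0.5709  0.0342]
 [ 0.6612  0.0435]
 [ 0.6734 -0.047 ]
 [ 0.5796 -0.0566]] [ 0.62127046 -0.00647352]
[np.float64(0.091), np.float64(0.091), np.float64(0.091), np.float64(0.094)]
tin-platform in station [ 0.00131344 -0.00508845]
```

Tin placed about 5 mm off centre, which is fine. Next I'll raise the tool and turn it to pinch across the tab (yaw 186°). Then I'll see how the arm behaves at the edge of its reach, since the rows give no direct way to lean.

Request:
jog_arm(
  rows=[
    [[0, 0, -0.03], -7.1, 0.06],
    [[0, 0, -0.03], -7.1, 0.06],
    [[0, 0, -0.03], -7.1, 0.06],
    [[0, 0, -0.03], -7.1, 0.06],
    [[0, 0, -0.03], -7.1, 0.06],
    [[0, 0, -0.03], -7.1, 0.06],
    [[0, 0, -0.03], -7.1, 0.06],
    [[0, 0, -0.03], -7.1, 0.06],
    [[0, 0, -0.03], -7.1, 0.06],
    [[0, 0, -0.03], -7.1, 0.06],
    [[0, 0, -0.03], -7.1, 0.06],
    [[0, 0, -0.03], -7.1, 0.06],
  ],
)

```text
time_s: 8.0
ee_pos: [0.6151, -0.0116, 0.5552]
eef_rot: [3.141, -0.001, 3.135]
force: [10.5, -2.8, 17.1]
grip_width: 0.0601
grip_force: 0.0
```

Request:
jog_arm(
  rows=[
    [[-0.03, 0, 0], -4.8, 0.06],
    [[-0.04, 0, 0], 0, 0.06],
    [[-0.04, 0, 0], 0, 0.06],
    [[-0.04, 0, 0], 0, 0.06],
    [[0, 0, 0], 0, 0.06],
  ],
)

```text
time_s: 8.42
ee_pos: [0.6902, -0.002, 0.4865]
eef_rot: [-3.138, 0.053, -3.068]
force: [0.4, -0.1, -1.3]
grip_width: 0.06
grip_force: 0.0
```

```bash
python3 -c "
from h import *
o=get_obs();print(o['ee_pos'],o['eef_rot'],o['qpos'].round(3))"
```

```text
[ 0.69019297 -0.00204503  0.48653597] [-3.13775327  0.05274288 -3.06848119] [-0.057  0.729  0.24   0.004  2.119 -1.699]
```

Pushing past the reach leans the tool in the wanted sense (pitch +0.05, fingers outward). I'll push along the line of the stretched arm to see whether it leans faster.

Request:
jog_arm(
  rows=[
    [[-0.028, 0, -0.03], 0, 0.06],
    [[-0.028, 0, -0.03], 0, 0.06],
    [[-0.028, 0, -0.03], 0, 0.06],
    [[-0.028, 0, -0.03], 0, 0.06],
  ],
)

```text
time_s: 8.75
ee_pos: [0.6795, 0.0055, 0.5333]
eef_rot: [-3.13, 0.15, -3.068]
force: [-0.8, 0.0, -0.1]
grip_width: 0.0599
grip_force: 0.0
```

Request:
jog_arm(
  rows=[
    [[-0.04, 0, 0.01], 0, 0.06],
    [[-0.04, 0, 0.01], 0, 0.06],
    [[-0.04, 0, 0.01], 0, 0.06],
    [[-0.04, 0, 0.01], 0, 0.06],
  ],
)

```text
time_s: 9.08
ee_pos: [0.7623, 0.0157, 0.4546]
eef_rot: [-3.126, 0.215, -3.067]
force: [-0.1, 0.8, 1.4]
grip_width: 0.0601
grip_force: 0.0
```

```bash
python3 -c "
from h import *
o=get_obs();print(o['ee_pos'],o['eef_rot'],o['qpos'].round(3))"
```

```text
[0.76225224 0.01572304 0.45458446] [-3.12633783  0.21459902 -3.06723747] [-0.03   0.787  0.235  0.007  1.904 -1.67 ]
```

Request:
jog_arm(
  rows=[
    [[-0.024, 0, -0.033], 0, 0.06],
    [[-0.024, 0, -0.033], 0, 0.06],
    [[-0.024, 0, -0.033], 0, 0.06],
    [[-0.024, 0, -0.033], 0, 0.06],
    [[-0.024, 0, -0.033], 0, 0.06],
    [[-0.024, 0, -0.033], 0, 0.06],
    [[-0.024, 0, -0.033], 0, 0.06],
    [[-0.024, 0, -0.033], 0, 0.06],
  ],
)

```text
time_s: 9.75
ee_pos: [0.6891, 0.0234, 0.5975]
eef_rot: [-3.118, 0.371, -3.064]
force: [0.4, 0.9, -1.1]
grip_width: 0.06
grip_force: 0.0
```

```bash
python3 -c "
from h import *
o=get_obs();print(o['ee_pos'],o['eef_rot'],o['qpos'].round(3))"
```

```text
[0.68910233 0.02338809 0.59748274] [-3.11822636  0.37142085 -3.06410104] [-0.025  0.586  0.235  0.015  1.948 -1.66 ]
```

Request:
jog_arm(
  rows=[
    [[-0.037, 0, -0.018], 0, 0.06],
    [[-0.037, 0, -0.018], 0, 0.06],
    [[-0.037, 0, -0.018], 0, 0.06],
    [[-0.037, 0, -0.018], 0, 0.06],
    [[-0.037, 0, -0.018], 0, 0.06],
    [[-0.037, 0, -0.018], 0, 0.06],
  ],
)

```text
time_s: 10.25
ee_pos: [0.7056, 0.0322, 0.6286]
eef_rot: [-3.112, 0.509, -3.06]
force: [0.7, 0.3, 0.3]
grip_width: 0.0599
grip_force: 0.0
```

```bash
python3 -c "
from h import *
o=get_obs();print(o['ee_pos'],o['eef_rot'],o['qpos'].round(3))
R=Rn.from_euler('xyz',o['eef_rot']).as_matrix();print(R.round(3))"
```

```text
[0.70562321 0.03217784 0.62857369] [-3.11173133  0.50854679 -3.06006988] [-0.012  0.559  0.236  0.016  1.837 -1.648]
[[-0.871 -0.067  0.488]
 [-0.071  0.997  0.01 ]
 [-0.487 -0.026 -0.873]]
```

The tool now leans 29° back, and its closing axis is within 2° of the station's y. I'll plan the approach to the tab.

Run:
```python
from plan import *
plan([((.47,-.01,.42),None),((.483,-.02,.162),None)])
```

```text
[[[0.039, -0.003, 0.008], 0.0], [[0.039, -0.003, 0.008], 0.0], [[0.039, -0.002, 0.008], 0.0], [[0.039, -0.003, 0.009], 0.0], [[0.038, -0.002, 0.008], 0.0], [[0.039, -0.003, 0.009], 0.0], [[0.038, -0.002, 0.008], 0.0], [[0.039, -0.003, 0.009], 0.0], [[0.016, -0.001, 0.033], 0.0], [[0.016, -0.0, 0.033], 0.0], [[0.017, -0.001, 0.033], 0.0], [[0.016, -0.0, 0.033], 0.0]]
[[[0.017, -0.001, 0.033], 0.0], [[0.016, -0.0, 0.033], 0.0], [[0.017, -0.001, 0.033], 0.0]]
[ 0.4826 -0.02    0.1621] 15
```

Request:
jog_arm(
  rows=[
    [[0.039, -0.003, 0.008], 0, 0.06],
    [[0.039, -0.003, 0.008], 0, 0.06],
    [[0.039, -0.002, 0.008], 0, 0.06],
    [[0.039, -0.003, 0.009], 0, 0.06],
    [[0.038, -0.002, 0.008], 0, 0.06],
    [[0.039, -0.003, 0.009], 0, 0.06],
    [[0.038, -0.002, 0.008], 0, 0.06],
    [[0.039, -0.003, 0.009], 0, 0.06],
    [[0.016, -0.001, 0.033], 0, 0.06],
    [[0.016, 0, 0.033], 0, 0.06],
    [[0.016, 0, 0.033], 0, 0.06],
    [[0, 0, 0], 0, 0.06],
  ],
)

```text
time_s: 11.25
ee_pos: [0.5393, -0.0034, 0.363]
eef_rot: [-3.113, 0.499, -3.06]
force: [0.2, -0.3, -0.9]
grip_width: 0.0597
grip_force: 0.0
```

Run:
```python
from plan import *
o=get_obs();print(o['ee_pos'],o['eef_rot'],o['qpos'].round(3))
c=camera('wrist');T=Twc(c,o)
for l in('grip','platform','tin'): find(c,T,l,1)
v,u=np.mgrid[0:480:2,0:640:2]
w=np.array([depth(c,T,a,b) for a,b in zip(u.ravel(),v.ravel()) if c['range_z'][b,a]>0])
m=(np.hypot(w[:,0]-.536,w[:,1]+.019)<.035)&(w[:,2]>.085)&(w[:,2]<.11);q=w[m]
print(len(q),cv2.minAreaRect(q[:,:2].astype(np.float32)),q.mean(0))
plan([((.483,-.02,.162),None),((.542,-.02,.057),None)],step=.035)
```

```text
[ 0.53925289 -0.00343481  0.36302931] [-3.11325792  0.49869176 -3.06031754] [-0.105 -0.093  1.668  0.069  1.071 -1.767]
grip p0.93 px 320 42 atz [ 0.5348 -0.016   0.074 ]
tin p0.84 px 319 117 atz [ 0.6485 -0.0128  0.    ]
144 ((0.5392476916313171, -0.016720566898584366), (0.03564370051026344, 0.011073686182498932), 3.8475000858306885) [ 0.53735219 -0.01663377  0.09454224]
[[[0.022, -0.001, 0.022], 0.0], [[0.022, -0.001, 0.022], 0.0], [[0.022, -0.001, 0.022], 0.0], [[0.022, -0.001, 0.022], 0.0], [[0.022, -0.001, 0.022], 0.0], [[0.023, -0.001, 0.023], 0.0], [[0.022, -0.001, 0.022], 0.0], [[0.0, -0.0, 0.03], 0.0], [[0.0, -0.0, 0.03], 0.0], [[0.0, -0.001, 0.03], 0.0], [[0.0, -0.0, 0.031], 0.0]]
[ 0.5426 -0.02    0.0568] 11
```

Request:
jog_arm(
  rows=[
    [[0.022, -0.001, 0.022], 0, 0.06],
    [[0.022, -0.001, 0.022], 0, 0.06],
    [[0.022, -0.001, 0.022], 0, 0.06],
    [[0.022, -0.001, 0.022], 0, 0.06],
    [[0.022, -0.001, 0.022], 0, 0.06],
    [[0.023, -0.001, 0.023], 0, 0.06],
    [[0.022, 0, 0.022], 0, 0.06],
    [[0, 0, 0], 0, 0.06],
    [[0, 0, 0.03], 0, 0.06],
    [[0, 0, 0.03], 0, 0.06],
  ],
)

```text
time_s: 12.28
ee_pos: [0.5143, -0.0188, 0.1107]
eef_rot: [-3.11, 0.515, -3.058]
force: [0.8, -0.6, 0.9]
grip_width: 0.06
grip_force: 0.0
```

Run:
```python
from plan import *
o=get_obs();print(o['ee_pos'],o['eef_rot'])
plan([((.541,-.018,.057),None)],step=.035)
```

```text
[ 0.51434717 -0.01882832  0.11072215] [-3.1096715   0.51481256 -3.05843246]
[[[0.002, 0.0, 0.03], 0.0], [[0.001, 0.001, 0.03], 0.0]]
[ 0.5413 -0.0175  0.057 ] 2
```

Request:
jog_arm(
  rows=[
    [[0.001, 0, 0.03], 0, 0.06],
    [[0.001, 0.001, 0.03], 0, 0.06],
    [[0, 0, 0], 0, 0.02],
    [[0, 0, 0], 0, 0.02],
    [[0, 0, 0], 0, 0.02],
    [[0, 0, 0], 0, 0.02],
    [[0, 0, 0], 0, 0.02],
    [[0, 0, 0], 0, 0.02],
  ],
  squeeze=15,
)

```text
time_s: 12.95
ee_pos: [0.5387, -0.0171, 0.0552]
eef_rot: [-3.111, 0.51, -3.059]
force: [-0.7, -0.3, 0.6]
grip_width: 0.0235
grip_force: 0.0
```

Run:
```python
from plan import *
o=get_obs();p=o['ee_pos'];print(p,o['eef_rot'],o['grip_width'],o['grip_force'],o['force'])
c=camera('side');im=c['image'][190:340,230:430,::-1]
cv2.imwrite('pics/s4.png',cv2.resize(np.ascontiguousarray(im),None,fx=4,fy=4))
plan([(p+np.array([.1028,-.9947,0])*.16,None)],step=.0134)
```

```text
[ 0.53866858 -0.01714109  0.05523703] [-3.11088626  0.50996014 -3.05899037] 0.02346730406786282 0.0 [-0.69201514 -0.30469872  0.63050796]
[[[-0.0, -0.013, 0.001], 0.0], [[-0.0, -0.013, 0.0], 0.0], [[-0.0, -0.013, 0.001], 0.0], [[-0.0, -0.013, 0.0], 0.0], [[-0.0, -0.013, 0.001], 0.0], [[-0.0, -0.014, 0.0], 0.0], [[-0.001, -0.013, 0.001], 0.0], [[-0.0, -0.014, 0.0], 0.0], [[-0.001, -0.013, 0.001], 0.0], [[-0.0, -0.014, 0.0], 0.0], [[-0.001, -0.013, 0.001], 0.0], [[-0.0, -0.014, 0.0], 0.0]]
[ 0.5549 -0.1764  0.0553] 12
```

View pics/s4.png

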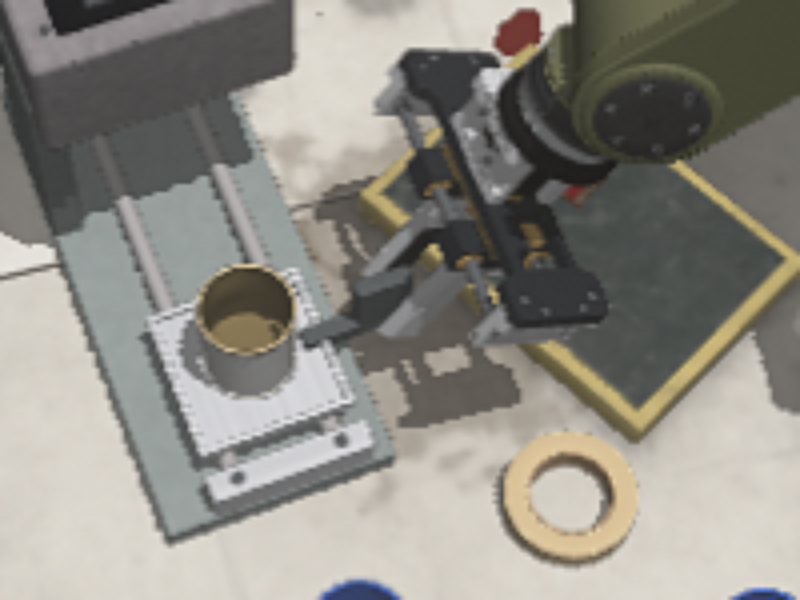

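The fingers straddle the tab at crop (395,305) and the tin stands at (247,330). I'll slide slowly to the right with a gentle ramp.

Request:
jog_arm(
  rows=[
    [[0, -0.002, 0], 0, 0.02],
    [[0, -0.003, 0], 0, 0.02],
    [[0, -0.004, 0], 0, 0.02],
    [[0, -0.005, 0], 0, 0.02],
    [[0, -0.006, 0], 0, 0.02],
    [[0, -0.007, 0], 0, 0.02],
    [[-0.001, -0.008, 0.001], 0, 0.02],
    [[0, -0.008, 0], 0, 0.02],
    [[0, -0.008, 0], 0, 0.02],
    [[0, -0.008, 0], 0, 0.02],
    [[-0.001, -0.006, 0.001], 0, 0.02],
    [[0, -0.003, 0], 0, 0.02],
  ],
)

```text
time_s: 14.0
ee_pos: [0.5454, -0.0854, 0.0542]
eef_rot: [-3.112, 0.507, -3.06]
force: [0.5, 3.1, -0.7]
grip_width: 0.0196
grip_force: 1.4
```

```bash
cat > chk.py <<'E'
from plan import *
o=get_obs();print(o['ee_pos'],o['eef_rot'],o['grip_width'],o['force'])
yw=np.radians(5.9);Rs=np.array([[np.cos(yw),np.sin(yw)],[-np.sin(yw),np.cos(yw)]])
print('tcp station',Rs@o['ee_pos'][:2])
c=camera('side');T=Twc(c,o);find(c,T,'grip',1);find(c,T,'platform',1)
im=c['image'][170:320,200:400,::-1]
cv2.imwrite('pics/s_%d.png'%(o['time_s']*10),cv2.resize(np.ascontiguousarray(im),None,fx=4,fy=4))
c=camera('wrist');T=Twc(c,o);find(c,T,'grip',1)
v,u=np.mgrid[0:480:2,0:640:2]
w=np.array([depth(c,T,a,b) for a,b in zip(u.ravel(),v.ravel()) if c['range_z'][b,a]>0])
m=(np.hypot(w[:,0]-o['ee_pos'][0]-.085,w[:,1]-o['ee_pos'][1])<.07)&(w[:,2]>.1)&(w[:,2]<.125);q=w[m]
if len(q)>5: print('tin rim',len(q),cv2.minEnclosingCircle(q[:,:2].astype(np.float32)))
E
python3 chk.py
```

```text
[ 0.54537449 -0.08535823  0.05418649] [-3.11190691  0.50664864 -3.05980746] 0.019593878217083978 [ 0.457611    3.07471297 -0.73458865]
tcp station [ 0.53371135 -0.1409665 ]
grip p0.97 px 316 244 atz [ 0.5453 -0.0754  0.074 ]
platform p0.95 px 281 259 atz [ 0.6355 -0.07    0.05  ]
grip p0.57 px 335 317 atz [ 0.5402 -0.0813  0.074 ]
tin rim 431 ((0.6142281293869019, -0.07987894117832184), 0.022512296214699745)
```

Request:
jog_arm(
  rows=[
    [[0, -0.004, 0], 0, 0.02],
    [[0, -0.006, 0], 0, 0.02],
    [[0, -0.008, 0], 0, 0.02],
    [[-0.001, -0.01, 0.001], 0, 0.02],
    [[0, -0.01, 0], 0, 0.02],
    [[0, -0.01, 0], 0, 0.02],
    [[-0.001, -0.01, 0.001], 0, 0.02],
    [[0, -0.01, 0], 0, 0.02],
    [[0, -0.008, 0], 0, 0.02],
    [[-0.001, -0.006, 0.001], 0, 0.02],
    [[0, -0.005, 0], 0, 0.02],
    [[0, -0.003, 0], 0, 0.02],
  ],
)

```text
time_s: 15.25
ee_pos: [0.5565, -0.1737, 0.0567]
eef_rot: [-3.11, 0.504, -3.061]
force: [-0.4, 3.9, -2.4]
grip_width: 0.0202
grip_force: 1.4
```

```bash
python3 chk.py; ls pics
```

```text
[ 0.55653302 -0.17366128  0.05666732] [-3.11012548  0.50386198 -3.06055713] 0.020166176944137273 [-0.43309992  3.90765472 -2.36515598]
tcp station [ 0.53573388 -0.2299488 ]
grip p0.77 px 303 214 atz [ 0.5533 -0.1653  0.074 ]
platform p0.87 px 271 230 atz [ 0.6381 -0.156   0.05  ]
grip p0.92 px 334 312 atz [ 0.5513 -0.1701  0.074 ]
tin rim 584 ((0.6238138675689697, -0.1683400273323059), 0.022536374628543854)
crop.png
s2.png
s4.png
s_140.png
s_152.png
side0.png
top0.png
w1.png
w3.png
```

Request:
jog_arm(
  rows=[
    [[0, -0.003, 0], 0, 0.02],
    [[0, -0.004, 0], 0, 0.02],
    [[0, -0.004, 0], 0, 0.02],
    [[0, -0.003, 0], 0, 0.02],
    [[0, -0.002, 0], 0, 0.02],
    [[0, -0.001, 0], 0, 0.02],
    [[0, 0, 0], 0, 0.02],
  ],
)

```text
time_s: 16.08
ee_pos: [0.5596, -0.1887, 0.0594]
eef_rot: [-3.108, 0.499, -3.064]
force: [0.3, 1.0, -0.7]
grip_width: 0.0203
grip_force: 0.5
```

Request:
jog_arm(
  rows=[
    [[0, -0.001, 0], 0, 0.02],
    [[0, -0.001, 0], 0, 0.02],
    [[0, -0.001, 0], 0, 0.02],
    [[0, 0, 0], 0, 0.02],
  ],
)

```text
time_s: 16.42
ee_pos: [0.56, -0.1911, 0.0598]
eef_rot: [-3.107, 0.498, -3.064]
force: [0.9, 1.2, -0.9]
grip_width: 0.0201
grip_force: 1.0
```

Request:
jog_arm(
  rows=[
    [[0, -0.0015, 0], 0, 0.02],
    [[0, -0.0015, 0], 0, 0.02],
    [[0, -0.0015, 0], 0, 0.02],
    [[0, 0, 0], 0, 0.02],
  ],
)

```text
time_s: 16.75
ee_pos: [0.5609, -0.1953, 0.0605]
eef_rot: [-3.107, 0.497, -3.065]
force: [-1.7, 1.2, -1.3]
grip_width: 0.0199
grip_force: 0.8
```

Request:
jog_arm(
  rows=[
    [[0, -0.001, 0], 0, 0.02],
    [[0, -0.001, 0], 0, 0.02],
    [[0, -0.001, 0], 0, 0.02],
    [[0, 0, 0], 0, 0.02],
  ],
)

```text
time_s: 17.08
ee_pos: [0.5613, -0.1979, 0.0609]
eef_rot: [-3.106, 0.496, -3.065]
force: [-1.1, 2.4, -1.0]
grip_width: 0.0202
grip_force: 0.9
```

Request:
jog_arm(
  rows=[
    [[0, -0.0015, 0], 0, 0.02],
    [[0, -0.0015, 0], 0, 0.02],
    [[0, -0.0015, 0], 0, 0.02],
    [[0, 0, 0], 0, 0.02],
  ],
)

```text
time_s: 17.42
ee_pos: [0.5615, -0.1996, 0.0609]
eef_rot: [-3.11, 0.492, -3.066]
force: [-2.6, 18.0, 2.7]
grip_width: 0.0205
grip_force: 8.6
```

```bash
python3 chk.py
```

```text
[ 0.56150012 -0.19960503  0.06086473] [-3.11036165  0.49180861 -3.06558139] 0.020546381705478713 [-2.57350484 18.03482056  2.72346839]
tcp station [ 0.53800784 -0.25626571]
grip p0.76 px 299 206 atz [ 0.5576 -0.1918  0.074 ]
platform p0.58 px 268 222 atz [ 0.6419 -0.1811  0.05  ]
grip p0.60 px 334 298 atz [ 0.553  -0.1961  0.074 ]
tin rim 719 ((0.6379551291465759, -0.19245445728302002), 0.02779475413262844)
```

18 N at the expected home position (tab y_station about -0.252), so the carriage is on its stop. I'll back off, open and retreat along the tool axis.

Request:
jog_arm(
  rows=[
    [[0, 0.003, 0], 0, 0.02],
    [[0, 0.001, 0], 0, 0.03],
    [[0, 0, 0], 0, 0.04],
    [[0, 0, 0], 0, 0.04],
    [[0, 0, 0], 0, 0.04],
    [[0, 0, -0.02], 0, 0.04],
    [[0, 0, -0.03], 0, 0.04],
    [[0, 0, -0.03], 0, 0.04],
    [[0.02, 0, -0.03], 0, 0.04],
    [[0.02, 0, -0.03], 0, 0.04],
    [[0, 0, 0], 0, 0.04],
    [[0, 0, 0], 0, 0.04],
  ],
)

```text
time_s: 18.67
ee_pos: [0.4599, -0.2013, 0.167]
eef_rot: [-3.103, 0.497, -3.067]
force: [0.3, 0.0, -0.1]
grip_width: 0.0401
grip_force: 0.0
```

```bash
python3 chk.py
python3 - <<'E'
from h import *
o=get_obs();c=camera('wrist');save(c,'w5')
E
```

```text
[ 0.45988257 -0.2013057   0.16703381] [-3.10336648  0.49651898 -3.06656013] 0.04008015375935128 [ 0.25504034  0.03330935 -0.08108661]
tcp station [ 0.43675376 -0.24751184]
grip p0.76 px 297 205 atz [ 0.5605 -0.1967  0.074 ]
platform p0.82 px 268 222 atz [ 0.6402 -0.1827  0.05  ]
grip p0.62 px 331 274 atz [ 0.5552 -0.1949  0.074 ]
tin rim 39 ((0.6131978034973145, -0.1938602328300476), 0.006166710052639246)
```

View pics/w5.png

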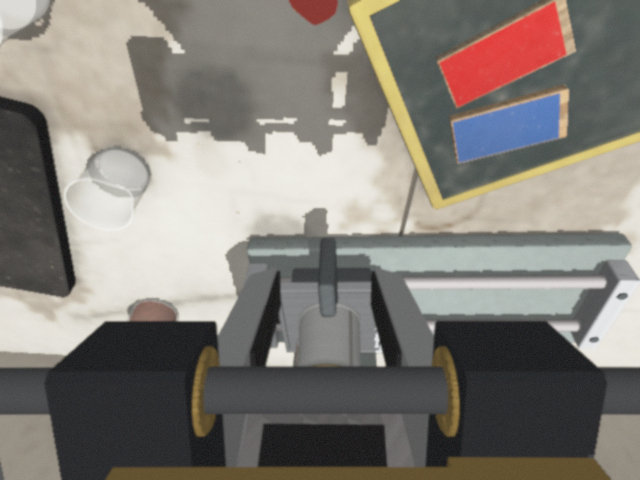

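The tin stands upright at (327,335) on the platform under the head, behind the tab at (328,270). The gripper is clear of everything.

```bash
python3 -c "
from station import *
print(hand_in())"
```

```text
the job is handed in; nothing more can be done
None
```

I stood the tin on the carriage platform and slid the carriage to its stop under the camera head with the tin still upright. The gripper was clear of everything when I handed the job in at about 19 s; the judge gave no verdict.

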